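# Start the LED burn-in from the bench control pods

### The arm

A 7-joint arm with a two-finger parallel gripper is mounted at the origin on the work surface. World frame = base frame: x ahead of the robot, y to its left, z up, the work surface at z = 0. Lengths are in m, angles in rad, forces in N, time in s.
With the tool pointing down it reaches from about 0.425 to 0.825 m from the base axis. Payload 3.6 kg.
Tool frame: the origin (TCP) lies on the centre line of the jaws, within the pads' length; the fingertips stand 19 mm ahead of it and the grasp point (between the pads) is the TCP; z points along the fingers, x is the direction in which the jaws open and shut, and the axes are right-handed (so a half turn about z gives the same grasp; the last joint's range is limited). The gripper opens to 93 mm and grips with 3 to 60 N. Pads are 15 mm wide; open, the fingers measure 128 mm over their backs; the gripper's body (75 mm by 188 mm) begins 65 mm behind the grasp point.
Start: joints at [-1.28, 0.615, -0.013, 1.423, 0.008, 1.103, -0.04], TCP at [0.203, 0.617, 0.238] pointing down, gripper open.
Joint ranges: [-3.12, 3.12], [-0.3, 2.06], [-1.34, 1.32], [0.26, 2.42], [-1.36, 4.5], [0.01, 1.98], [-2.84, 2.84]. Speed limits (rad/s): [2.79, 2.79, 3.14, 3.14, 3.14, 3.14, 3.14].

### API

Orientations are given as a unit quaternion [x, y, z, w].
In Python, from workcell import bot, grab_frame, ticket, nets gives the robot as it stands.
- The arm moves only by the tool move_arm, never from a script. Its arguments are lists of equal length, an entry for each row: "turn": the turn, a rotation vector about the tool's x, y, z in rad, a list of three; "xyz": the shift along the tool's x, y, z in cm, a list of three; "claw": the closure, from 0 (fully open) to 1 (shut). In form: {"turn": [[ax, ay, az], ...], "xyz": [[tx, ty, tz], ...], "claw": [claw, ...]}. A call has 1 to 8 rows; each row shifts and turns the commanded pose from where the row before left it, along the tool's axes as they then stand; what a row does not reach is not made up. A row lasts 1/8 s, in which the tool goes at most 62.5 mm and 10.7 degrees, less where a joint would pass 70% of its speed; a pose out of reach is approached as far as the arm can. A call is refused whole if a number of a shift passes 6.25 or a number of a turn 0.188, either way. A call with a gripper value outside its range is refused whole. The fingers move at their own pace and stop on an object; "force" is the grip in N (left out, the last holds). Time passes only in rows, so rows that do not move let the fingers close. It gives the time, the measured TCP pose, the force and the opening at its end, in the units of the state.
- bot.read_state(): the state, without advancing time (a new reading comes with each control period).
- grab_frame(name): name is "scene" or "side" or "wrist"; returns a dict with "image" (480x640x3 uint8, blue, green, red), "range_z" (480x640 float32, m along the optical axis (not along the pixel's ray), 0 where there is no reading), "K" (3x3 intrinsics, pixels), "position" and "rotation" of the camera in the world. Camera axes: x right, y down, z forward; pixel columns grow to the right and rows downward; lengths in m; the calibration is good to about 2 mm. A picture is of the moment at which its call begins.
- ticket.finish_job(): hands the job in, once; it reports no verdict.
Trained networks look in a picture, given as the dict that the camera call returned (one of the last four; its "shot" number tells which), for a name from the list of things; names that differ only in an ending like _2 or _b are one class to them, and where a whole thing is asked for, a point or a joint stands for the part that bears it (a point fixed in the world has none). Each returns a list of dicts, best first, with "p" (0 to 1); they miss things now and then, are a little off and sometimes report something else, mostly with a low value. They report only what shows in the picture. A call takes as long as a camera call. They do not tell look-alikes from the thing itself.
- nets.find_in(picture, label): "extent" ([left, top, right, bottom] in pixels, round what is visible of it).
The state is a dict: "time": time; "joint_pos": joint angles; "joint_velocities": joint speeds; "effort": joint torques, N m; "position": TCP position; "eef_rot": TCP orientation; "ft_force": force on the tool from outside, world axes, zero at the start; "ft_torque": the same for the moment, N m; "finger_gap": finger opening in m.
Only numpy, scipy, OpenCV 4.12 (cv2) and the standard library are available. Lean on these libraries where they do the work, as an engineer would, in place of code of your own. Each camera call takes 0.05 s, during which the arm holds its last target.

### The job

Start the LED burn-in from the loose control pods on the bench with the tips of the closed fingers: first press the raised, ribbed half of the long rocker all the way down so that it stays over, next push the square key fully in so that it stays in, and last press the small flat-topped round button fully down and let it spring back up. Do not press the wide mushroom-shaped stop button, and do not press any control before its turn. Pick nothing up: all pods, the LED tray, the finned heat sink and the little jar stay standing where they are.

Things in the scene. Friction and masses are not known exactly. Their poses are not given: they have to be found in the camera images.
- rocker_pod: Low grey box 112 (x) x 64 (y) x 30 mm high, about 0.8 kg, standing loose on the bench on rubber feet, with a long white rocker paddle on top. Origin at the centre of its underside, z up, x along the paddle towards its ribbed half; it may face any way.
- rocker (a joint): Tilt of the rocker paddle about the pod's y axis through a pivot 42 mm above the bench at the pod's middle: 0 = off (ribbed half up), 0.3 rad = on (ribbed half fully down). It starts at 0 to 0.04, moves against stiff friction (about 2.5 N at the rib) and stays where it is left.
- rocker_rib (a point): Middle of the top of the raised dark rubber rib (10 mm wide, 34 mm long across the paddle) on the ribbed half of the white paddle (88 x 38 x 8 mm), 32 mm from the pivot and at most about 55 mm above the bench; it moves with the paddle and ends about 9.5 mm lower when fully on. Its x points outwards from the pivot along the paddle (level when off), y along the rib. This is the place to press straight down.
- key_pod: Grey pod with a square white key on top. Housing 70 x 70 mm, 36 mm high, about 0.6 kg, standing loose on the bench on rubber feet. Origin at the centre of its underside, z up.
- latch_key (a joint): Travel of the square key: 0 = out (start), 0.007 m = fully in. About 3 N of friction; it stays where it is pushed.
- key_top (a point): Centre of the top face of the square white key, 32 x 32 mm, 53 mm above the bench when out (17 mm above the housing); moves straight down with it.
- start_pod: Grey pod with a small round flat-topped white button on top. Housing 70 x 70 mm, 36 mm high, about 0.6 kg, standing loose on the bench on rubber feet. Origin at the centre of its underside, z up.
- start_button (a joint): Travel of the round button: 0 = up, 0.007 m = fully down. Its spring takes 1.5 N to start and 5 N at the bottom; it springs back up when let go.
- start_top (a point): Centre of the top face of the round white button, 32 mm in diameter, flat, 53 mm above the bench when up; moves straight down with it.
- stop_pod: Grey pod with a wide white domed, mushroom-shaped stop button on top; leave alone. Housing 70 x 70 mm, 36 mm high, about 0.6 kg, standing loose on the bench on rubber feet. Origin at the centre of its underside, z up.
- stop_button (a joint): Travel of the mushroom stop button: 0 = up, 0.007 m = fully down; it must not be pressed.
- stop_top (a point): Top of the domed mushroom head, 60 mm in diameter, 70 mm above the bench.
- led_tray: Open loose aluminium tray 130 x 200 x 18 mm with twelve small white and yellow LED modules in rows; leave alone. Origin at the centre of its underside.
- heat_sink: Loose finned aluminium heat sink 30 x 30 x 26 mm standing between pods; leave alone. Origin at the centre of its underside.
- paste_jar: Little loose lidded jar, 32 mm in diameter, 50 mm high, standing between pods; leave alone. Origin at the centre of its underside.
Things that resemble listed ones, but are neither listed nor needed, are in the scene too. Leave any blue or orange look-alike of the key_pod alone.

How it is judged:
By the outcome, as a careful person would: the job done as asked, in the order asked, and still so for the second after the job is handed in, with the robot touching nothing.
It also fails if it takes over 48 s, if anything falls off the work surface, if the arm or the gripper's body presses on something with over 40 N, if the wrist force passes 120 N, or if a joint passes its speed limit or range.

## Working session

There is one attempt and no reset: what is moved stays moved. The work goes in short steps, Python scripts to look and compute and a tool call to move; the robot and the scene stay as the last step left them, time stands still between calls to the robot, and variables do not carry over. Pictures are saved under pics/ and viewed, and the job is handed in when it is done.

Besides the shell and the picture viewer there is one more tool, called after ">>>" in YAML: its name, and indented under it one key for each argument. move_arm: Moves the arm, as the interface text tells. Its arguments: {"type":"object","properties":{"turn":{"type":"array"},"xyz":{"type":"array"},"claw":{"type":"array"},"force":{"type":"number"}},"required":["turn","xyz","claw"]}

```bash
mkdir -p pics; ls
python3 - <<'E'
from workcell import bot, grab_frame, nets
import cv2,pickle
s=bot.read_state();print(s)
for n in ["scene","side","wrist"]:
    f=grab_frame(n);pickle.dump(f,open(f'pics/{n}0.pkl','wb'));cv2.imwrite(f'pics/{n}0.png',f["image"])
    print(n,f["position"],f["rotation"],f["K"])
    for l in ["rocker_pod","rocker_rib","key_pod","key_top","start_pod","start_top","stop_pod","led_tray","heat_sink","paste_jar"]:
        r=nets.find_in(f,l);print(l,[(round(d["p"],2),[int(v) for v in d["extent"]]) for d in r[:4]])
E
```

```text
pics
{'time': 0.0, 'joint_pos': array([-1.27951038,  0.61591989, -0.01264874,  1.42485198,  0.00815302,
        1.10340242, -0.04039756]), 'joint_velocities': array([-0.00138965,  0.00100545, -0.0012879 ,  0.00126072,  0.00014135,
        0.00218558, -0.00043977]), 'effort': array([-9.88774673e-06, -4.58941555e+01,  2.09025457e-01, -1.65741616e+01,
       -6.10084366e-02,  2.05342466e-02,  2.44969224e-04]), 'position': array([0.20286188, 0.61676821, 0.23649615]), 'eef_rot': array([ 8.10045976e-01,  5.86365002e-01, -1.00579067e-03,  7.67741770e-04]), 'ft_force': array([-0.05588333,  0.65607754, -0.24721675]), 'ft_torque': array([0.01350861, 0.01914847, 0.00532239]), 'finger_gap': 0.09284791375890263}
scene [ 1.08532234 -0.28981623  0.63065742] [ 0.80997525  0.40589885 -0.20057604 -0.37276732] [[482.63509805   0.         322.22223719]
 [  0.         482.63509805 241.40476359]
 [  0.           0.           1.        ]]
rocker_pod [(0.64, [211, 337, 286, 387]), (0.52, [109, 312, 162, 372])]
rocker_rib [(0.97, [218, 339, 281, 366]), (0.44, [108, 314, 149, 345])]
key_pod [(0.97, [337, 173,
[... 1099 characters left out ...]
6, 278]), (0.31, [306, 202, 343, 217]), (0.26, [382, 183, 406, 198])]
start_top [(0.54, [359, 242, 374, 256])]
stop_pod [(0.65, [373, 182, 413, 218])]
led_tray [(0.74, [357, 240, 372, 257]), (0.62, [170, 252, 274, 339])]
heat_sink [(0.72, [274, 340, 333, 396]), (0.68, [337, 300, 357, 322])]
paste_jar [(0.73, [394, 219, 412, 242])]
wrist [0.13529278 0.64025699 0.3853652 ] [0.80343539 0.58129047 0.07528611 0.10452258] [[330.54627454   0.         316.18030977]
 [  0.         330.54627454 233.73458333]
 [  0.           0.           1.        ]]
rocker_pod []
rocker_rib []
key_pod [(0.66, [203, 390, 269, 421])]
key_top []
start_pod []
start_top []
stop_pod []
led_tray []
heat_sink []
paste_jar []
```

View pics/scene0.png

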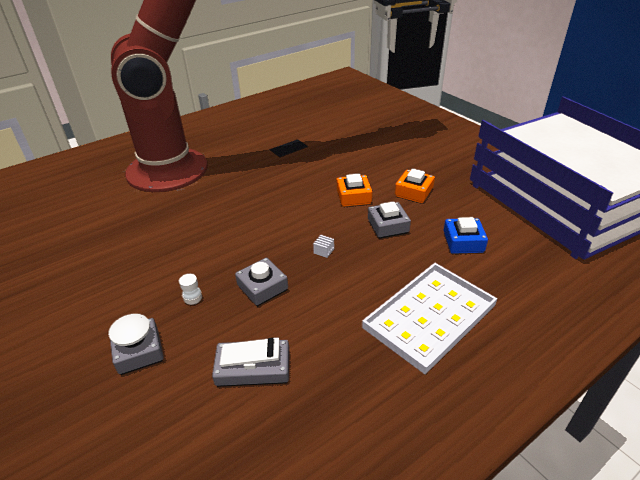

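View pics/side0.png

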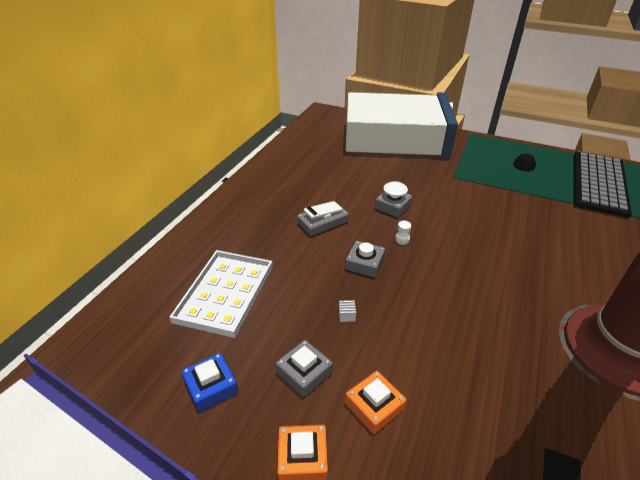

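View pics/wrist0.png

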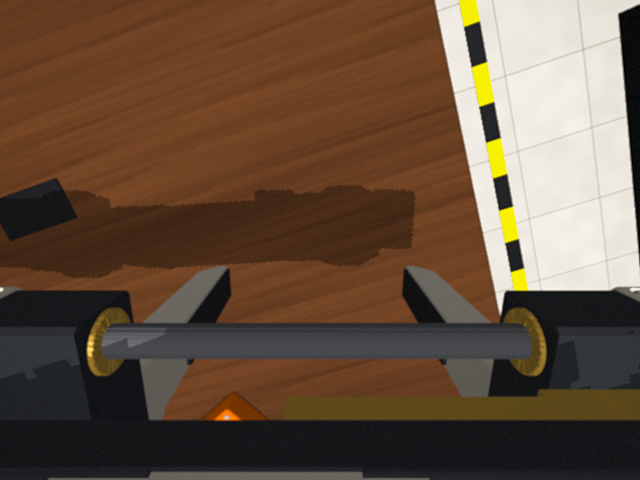

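Scene view: rocker pod at (251,361), with its rib at the right end (270,348). The grey key pod is at (389,218), with its key top at (390,209). Look-alikes of the key pod are orange at (354,189) and (415,185) and blue at (465,234). The start pod is at (262,280), with its button at (261,270); the mushroom stop at (131,331) resembles it. The grey key and the flat round button match the descriptions, so next I measure them from depth and check close crops.

```bash
cat > h.py <<'E'
import numpy as np,cv2,pickle
from scipy.spatial.transform import Rotation as R
def cloud(f):
    z=f["range_z"];K=f["K"];v,u=np.mgrid[:480,:640]
    P=np.stack([(u-K[0,2])/K[0,0]*z,(v-K[1,2])/K[1,1]*z,z],-1)
    q=np.array(f["rotation"]);M=R.from_quat(q).as_matrix() if q.size==4 else q
    return P@M.T+np.array(f["position"])
def rect(f,W,box,zlo,zhi,white=True,dark=False):
    l,t,r,b=box;m=np.zeros((480,640),bool);m[t:b,l:r]=1
    m&=(W[...,2]>zlo)&(W[...,2]<zhi)&(f["range_z"]>0)
    g=f["image"].min(-1)
    if white:m&=g>150
    if dark:m&=f["image"].max(-1)<60
    p=W[m]
    if len(p)<8:return len(p)
    c=cv2.minAreaRect((p[:,:2]*1000).astype(np.float32))
    return len(p),p.mean(0).round(4),np.round(c[0],1),np.round(c[1],1),round(c[2],1),np.percentile(p[:,2],[5,50,95]).round(4)
E
python3 - <<'E'
from h import *
B={"scene":dict(rock=(205,325,295,392),key=(362,198,415,240),start=(232,250,294,306),stop=(105,310,166,374),jar=(175,270,206,308),sink=(308,230,340,260)),
"side":dict(rock=(294,195,350,240),key=(272,338,335,398),start=(342,238,388,280),stop=(372,180,416,218),jar=(392,218,414,246),sink=(335,298,360,325))}
crops=[]
for n in B:
    f=pickle.load(open(f'pics/{n}0.pkl','rb'));W=cloud(f)
    for k,b in B[n].items():
        if k in("rock","key","start"):
            print(n,k,"top",rect(f,W,b,.04,.075))
            crops.append(cv2.resize(f["image"][b[1]:b[3],b[0]:b[2]],(260,260),interpolation=cv2.INTER_CUBIC))
        if k=="rock":print(n,"rib",rect(f,W,b,.04,.075,False,True))
        print(n,k,"body",rect(f,W,b,.012,.09,False))
cv2.imwrite('pics/crops0.png',np.vstack([np.hstack(crops[:3]),np.hstack(crops[3:])]))
E
```

```text
scene rock top (1099, array([ 0.6525, -0.1257,  0.0453]), array([ 652.1, -123.6]), array([85.8, 39.7]), 57.2, array([0.0409, 0.0452, 0.0502]))
scene rib (99, array([ 0.6701, -0.0984,  0.0532]), array([669. , -97.6]), array([ 8. , 33.7]), 55.4, array([0.0512, 0.0533, 0.0548]))
scene rock body (3052, array([ 0.6625, -0.1277,  0.035 ]), array([ 652.3, -123.5]), array([112.3,  65.2]), 55.6, array([0.0171, 0.0308, 0.0506]))
scene key top (195, array([0.5174, 0.2788, 0.0503]), array([514.2, 281. ]), array([32.7, 32.1]), 68.5, array([0.0422, 0.0515, 0.0539]))
scene key body (1078, array([0.5217, 0.2718, 0.0337]), array([488.5, 290.9]), array([ 70.1, 129.7]), 68.5, array([0.0145, 0.0348, 0.0526]))
scene start top (206, array([ 0.5123, -0.0236,  0.0511]), array([509.7, -21.8]), array([30. , 31.6]), 75.3, array([0.0428, 0.052 , 0.0539]))
scene start body (1469, array([ 0.521 , -0.0271,  0.0343]), array([510.1, -22.3]), array([72.6, 70.6]), 0.9, array([0.0155, 0.035 , 0.0525]))
scene stop body (2337, array([ 0.5295, -0.2561,  0.0454]), array([ 515.4, -254.9]), array([69.9, 70.6]), 76.9, array([
[... 996 characters left out ...]

side start top (117, array([ 0.5074, -0.0202,  0.0538]), array([507.9, -20.6]), array([53.2, 52.8]), 1.2, array([0.052 , 0.0543, 0.056 ]))
side start body (1007, array([ 0.5047, -0.0078,  0.0358]), array([507.8, -20.3]), array([70.6, 72.8]), 0.6, array([0.0156, 0.0372, 0.0546]))
side stop body (885, array([ 0.5092, -0.2387,  0.043 ]), array([ 512.2, -254.6]), array([76.4, 71.1]), 77.6, array([0.015 , 0.038 , 0.0706]))
side jar body (263, array([ 0.454 , -0.1276,  0.0368]), array([ 455.5, -133.1]), array([30.9, 31.2]), 51.4, array([0.0157, 0.0396, 0.0526]))
side sink body (276, array([0.4917, 0.132 , 0.0239]), array([492.7, 129.3]), array([29.8, 32.5]), 24.9, array([0.0138, 0.0253, 0.0286]))
```

View pics/crops0.png

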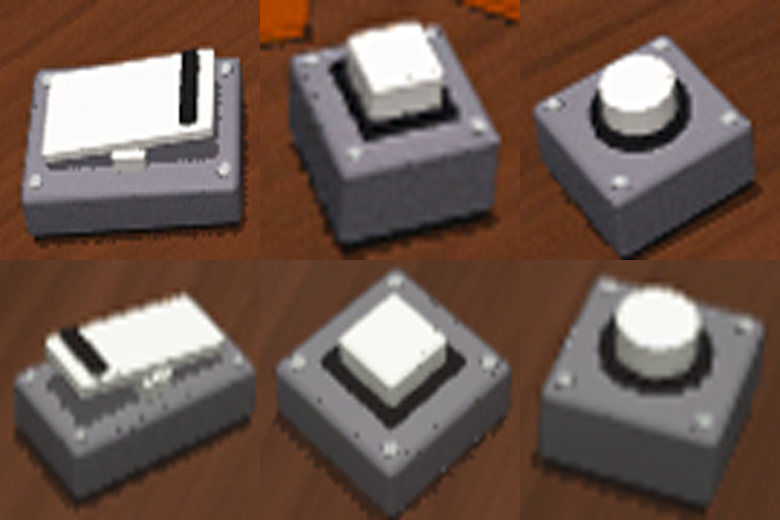

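The crops confirm the choice: ribbed rocker with its rib at the upper right, grey square key, and flat round button. I'll close the fingers and turn the tool first.

>>> move_arm:
  turn:
    - [0, 0, 0.18]
    - [0, 0, 0.18]
    - [0, 0, 0.18]
    - [0, 0, 0.18]
    - [0, 0, 0.18]
    - [0, 0, 0.18]
    - [0, 0, 0.18]
    - [0, 0, 0.18]
  xyz:
    - [0, 0, 0]
    - [0, 0, 0]
    - [0, 0, 0]
    - [0, 0, 0]
    - [0, 0, 0]
    - [0, 0, 0]
    - [0, 0, 0]
    - [0, 0, 0]
  claw: [1, 1, 1, 1, 1, 1, 1, 1]
  force: 20

```text
time: 2.65
position: [0.2029, 0.6175, 0.2377]
eef_rot: [0.995, -0.096, -0.0, -0.0]
ft_force: [-0.3, 0.3, 0.0]
finger_gap: 0.0176
```

```bash
cat > to.py <<'E'
import sys
from h import *
from workcell import bot
# usage: x y tipz yaw_x_deg(mod 180)
x,y,tz,yaw=map(float,sys.argv[1:5])
s=bot.read_state();M=R.from_quat(s["eef_rot"]).as_matrix();p=s["position"]
tgt=np.array([x,y,tz])
d=M.T@(tgt-(p+M@[0,0,.019]))
cur=np.degrees(np.arctan2(M[1,0],M[0,0]));dy=(yaw-cur+90)%180-90
# rotation vector (tool frame) to level + yaw
a=np.radians(cur+dy);X=np.array([np.cos(a),np.sin(a),0]);T=np.stack([X,np.cross([0,0,-1],X),[0,0,-1]],1)
print("t",s["time"],"p",p.round(4),"yaw",cur.round(1),"gap",round(s["finger_gap"],4),"F",s["ft_force"].round(1))
print("shift cm",(d*100).round(2),"turn",R.from_matrix(M.T@T).as_rotvec().round(4),"tiltx,y",M[2,:2].round(4),"j",s["joint_pos"].round(2))
E
python3 to.py 0.6685 -0.0973 0.12 -33.5
```

```text
t 2.65 p [0.2029 0.6175 0.2377] yaw -11.0 gap 0.0176 F [-0.3  0.3  0. ]
shift cm [59.38 61.25  9.85] turn [0.000e+00 2.000e-04 3.921e-01] tiltx,y [-0.0002 -0.    ] j [-1.5   0.64  0.37  1.43 -0.24  1.12 -1.27]
```

>>> move_arm:
  turn:
    - [0, 0, 0]
    - [0, 0, 0]
    - [0, 0, 0]
    - [0, 0, 0]
    - [0, 0, 0]
    - [0, 0, 0]
    - [0, 0, 0]
    - [0, 0, 0]
  xyz:
    - [4.2, 4.3, 0]
    - [4.2, 4.3, 0]
    - [4.2, 4.3, 0]
    - [4.2, 4.3, 0]
    - [4.2, 4.3, 0]
    - [4.2, 4.3, 0]
    - [4.2, 4.3, 0]
    - [4.2, 4.3, 0]
  claw: [1, 1, 1, 1, 1, 1, 1, 1]

```text
time: 3.65
position: [0.4703, 0.2156, 0.238]
eef_rot: [0.996, -0.093, 0.0, -0.0]
ft_force: [0.5, 0.4, -0.0]
finger_gap: 0.0005
```

```bash
python3 to.py 0.6685 -0.0973 0.12 -33.5
```

```text
t 3.65 p [0.4703 0.2156 0.238 ] yaw -10.7 gap 0.0005 F [ 0.5  0.4 -0. ]
shift cm [25.27 27.09  9.89] turn [-0.0011 -0.0005  0.3984] tiltx,y [ 0.0006 -0.0009] j [-0.76  0.43  0.42  1.81 -0.22  0.94 -0.43]
```

>>> move_arm:
  turn:
    - [0, 0, 0]
    - [0, 0, 0]
    - [0, 0, 0]
    - [0, 0, 0]
    - [0, 0, 0]
    - [0, 0, 0]
    - [0, 0, 0]
    - [0, 0, 0]
  xyz:
    - [4.0, 4.3, 0]
    - [4.0, 4.3, 0]
    - [4.0, 4.3, 0]
    - [4.0, 4.3, 1]
    - [4.0, 4.3, 2]
    - [4.0, 4.3, 2]
    - [1.0, 1.0, 2.5]
    - [0, 0, 1.5]
  claw: [1, 1, 1, 1, 1, 1, 1, 1]

```text
time: 4.65
position: [0.6647, -0.0943, 0.1459]
eef_rot: [0.996, -0.095, -0.001, 0.0]
ft_force: [0.2, 0.4, -0.1]
finger_gap: 0.0008
```

>>> move_arm:
  turn:
    - [0, 0, 0.1]
    - [0, 0, 0.1]
    - [0, 0, 0.1]
    - [0, 0, 0.1]
    - [0, 0, 0]
    - [0, 0, 0]
  xyz:
    - [0, 0, 0]
    - [0, 0, 0]
    - [0, 0, 0]
    - [0, 0, 0]
    - [0, 0, 0]
    - [0, 0, 0]
  claw: [1, 1, 1, 1, 1, 1]

```text
time: 5.4
position: [0.6651, -0.0916, 0.1479]
eef_rot: [0.958, -0.288, -0.0, -0.0]
ft_force: [-0.0, 0.3, -0.2]
finger_gap: 0.0005
```

```bash
python3 to.py 0.6685 -0.0973 0.065 -33.5
```

```text
t 5.4 p [ 0.6651 -0.0916  0.1479] yaw -33.5 gap 0.0005 F [-0.   0.3 -0.2]
shift cm [0.6  0.3  6.39] turn [-0.0007  0.0003  0.0006] tiltx,y [-0.0003 -0.0007] j [-0.16  0.78  0.49  1.47 -0.4   0.99 -0.15]
```

>>> move_arm:
  turn:
    - [0, 0, 0]
    - [0, 0, 0]
    - [0, 0, 0]
    - [0, 0, 0]
    - [0, 0, 0]
  xyz:
    - [0.6, 0.3, 2]
    - [0, 0, 2]
    - [0, 0, 2]
    - [0, 0, 0]
    - [0, 0, 0]
  claw: [1, 1, 1, 1, 1]

```text
time: 6.02
position: [0.6687, -0.0988, 0.0877]
eef_rot: [0.957, -0.289, 0.0, 0.0]
ft_force: [0.4, -0.1, 0.1]
finger_gap: 0.0004
```

```bash
python3 to.py 0.6685 -0.0973 0.054 -33.5
python3 - <<'E'
from h import *
from workcell import grab_frame
c=[]
for n,b in(("scene",(190,260,320,400)),("side",(270,140,400,280))):
    f=grab_frame(n);c.append(cv2.resize(f["image"][b[1]:b[3],b[0]:b[2]],(390,420),interpolation=cv2.INTER_CUBIC))
cv2.imwrite('pics/r1.png',np.hstack(c))
E
```

```text
t 6.025 p [ 0.6687 -0.0988  0.0877] yaw -33.6 gap 0.0004 F [ 0.4 -0.1  0.1]
shift cm [-0.1  -0.11  1.47] turn [ 0.0001 -0.0004 -0.0022] tiltx,y [0.0004 0.0001] j [-0.13  0.85  0.46  1.5  -0.44  0.89 -0.12]
```

View pics/r1.png

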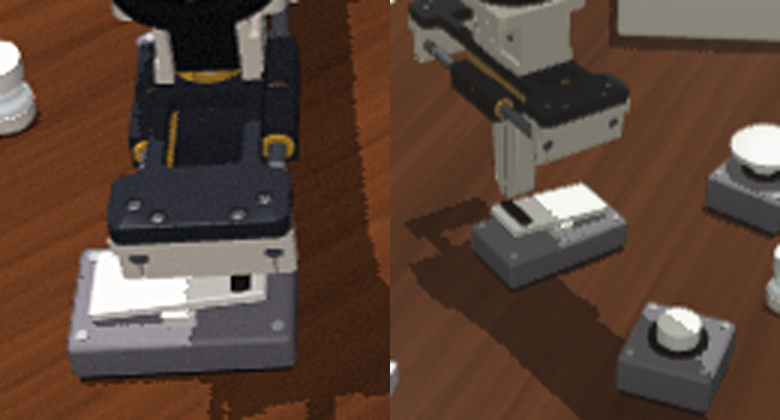

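The side crop shows the closed tips straight above the dark rib and lined up along it. Pressing down in small steps.

>>> move_arm:
  turn:
    - [0, 0, 0]
    - [0, 0, 0]
    - [0, 0, 0]
    - [0, 0, 0]
    - [0, 0, 0]
    - [0, 0, 0]
    - [0, 0, 0]
    - [0, 0, 0]
  xyz:
    - [-0.1, -0.1, 0.8]
    - [0, 0, 0.4]
    - [0, 0, 0.2]
    - [0, 0, 0.2]
    - [0, 0, 0.2]
    - [0, 0, 0.2]
    - [0, 0, 0.2]
    - [0, 0, 0]
  claw: [1, 1, 1, 1, 1, 1, 1, 1]

```text
time: 7.12
position: [0.6687, -0.0972, 0.0657]
eef_rot: [0.957, -0.289, 0.001, 0.0]
ft_force: [0.4, 1.6, 2.3]
finger_gap: 0.0003
```

```bash
python3 to.py 0.6685 -0.0973 0.0445 -33.5
```

```text
t 7.125 p [ 0.6687 -0.0972  0.0657] yaw -33.6 gap 0.0003 F [0.4 1.6 2.3]
shift cm [-0.01  0.02  0.22] turn [-0.0003 -0.0011 -0.0019] tiltx,y [ 0.0011 -0.0003] j [-0.13  0.88  0.44  1.52 -0.45  0.85 -0.11]
```

Moving at about 2.3 N, as expected. Continuing.

>>> move_arm:
  turn:
    - [0, 0, 0]
    - [0, 0, 0]
    - [0, 0, 0]
    - [0, 0, 0]
  xyz:
    - [0, 0, 0.15]
    - [0, 0, 0.15]
    - [0, 0, 0]
    - [0, 0, 0]
  claw: [1, 1, 1, 1]

```text
time: 7.62
position: [0.6688, -0.0974, 0.0646]
eef_rot: [0.957, -0.289, 0.001, -0.0]
ft_force: [-2.0, 3.3, 10.1]
finger_gap: 0.0008
```

>>> move_arm:
  turn:
    - [0, 0, 0]
    - [0, 0, 0]
    - [0, 0, 0]
  xyz:
    - [0, 0, 0.15]
    - [0, 0, 0]
    - [0, 0, 0]
  claw: [1, 1, 1]

```text
time: 8.0
position: [0.6688, -0.0975, 0.0644]
eef_rot: [0.957, -0.289, 0.001, -0.001]
ft_force: [-3.6, 3.3, 15.8]
finger_gap: 0.0006
```

The force climbs against the stop with no further travel, so I lift and look.

>>> move_arm:
  turn:
    - [0, 0, 0]
    - [0, 0, 0]
    - [0, 0, 0]
    - [0, 0, 0]
    - [0, 0, 0]
  xyz:
    - [0, 0, -0.4]
    - [0, 0, -2]
    - [0, 0, -4]
    - [0, 0, -3]
    - [0, 0, 0]
  claw: [1, 1, 1, 1, 1]

```text
time: 8.62
position: [0.6696, -0.0993, 0.1585]
eef_rot: [0.957, -0.29, 0.003, 0.001]
ft_force: [-0.4, -0.4, -0.2]
finger_gap: 0.0005
```

```bash
python3 to.py 0.5125 0.282 0.12 -22
python3 - <<'E'
from h import *
from workcell import grab_frame
c=[]
for n,b in(("scene",(205,325,295,392)),("side",(294,195,350,240))):
    f=grab_frame(n);W=cloud(f)
    print(rect(f,W,b,.03,.075));print(rect(f,W,b,.035,.075,False,True));print(rect(f,W,b,.012,.06,False))
    g=W;c.append(cv2.resize(f["image"][b[1]-10:b[3]+10,b[0]-10:b[2]+10],(390,390),interpolation=cv2.INTER_CUBIC))
cv2.imwrite('pics/r2.png',np.hstack(c))
E
```

```text
t 8.625 p [ 0.6696 -0.0993  0.1585] yaw -33.7 gap 0.0005 F [-0.4 -0.4 -0.2]
shift cm [-34.25 -23.     1.75] turn [-1.000e-04 -6.600e-03 -2.041e-01] tiltx,y [ 0.0065 -0.0008] j [-0.15  0.77  0.5   1.45 -0.4   1.02 -0.15]
(1224, array([ 0.6517, -0.1291,  0.0453]), array([ 649.8, -126.7]), array([93.4, 53.9]), 54.3, array([0.0378, 0.0458, 0.0516]))
(109, array([ 0.6699, -0.0967,  0.0446]), array([669. , -96.1]), array([ 8.5, 34.5]), 55.1, array([0.0424, 0.0446, 0.046 ]))
(3044, array([ 0.662 , -0.1282,  0.0352]), array([ 652.4, -123.7]), array([112. ,  64.8]), 56.4, array([0.0174, 0.0308, 0.0505]))
(338, array([ 0.6463, -0.1258,  0.0478]), array([ 647.5, -124.2]), array([92.7, 41.9]), 55.2, array([0.0405, 0.0481, 0.0539]))
(36, array([ 0.6673, -0.0949,  0.0465]), array([667.4, -95.6]), array([ 9.2, 33.1]), 54.7, array([0.0449, 0.0465, 0.048 ]))
(1134, array([ 0.6445, -0.1093,  0.0348]), array([ 649.3, -121.4]), array([112.8,  68.3]), 55.3, array([0.0146, 0.0323, 0.0521]))
```

View pics/r2.png

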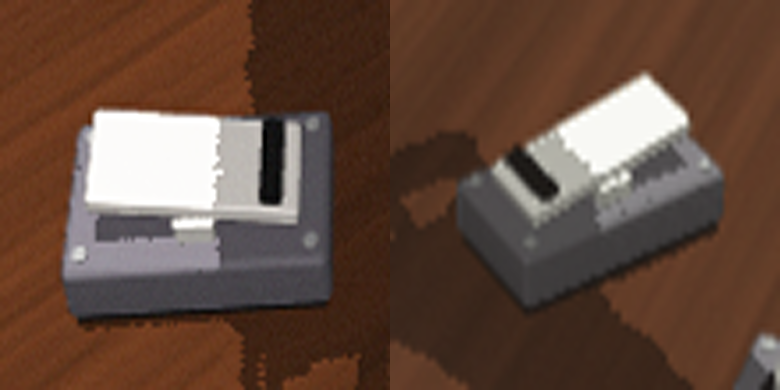

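Run:
```python
from h import *
from workcell import grab_frame
u=np.array([np.cos(np.radians(56)),np.sin(np.radians(56))]);v=np.array([-u[1],u[0]])
for n,b in(("scene",(205,325,295,392)),("side",(294,195,350,240))):
    f0=pickle.load(open(f'pics/{n}0.pkl','rb'));f1=grab_frame(n)
    for f in(f0,f1):
        W=cloud(f);p=W[b[1]:b[3],b[0]:b[2]].reshape(-1,3);im=f["image"][b[1]:b[3],b[0]:b[2]].reshape(-1,3)
        c=(np.array([.6520,-.1236]) if n=="scene" else np.array([.6485,-.121]))
        s=(p[:,:2]-c)@u;t=(p[:,:2]-c)@v
        m=(abs(s)<.04)&(abs(t)<.016)&~((s>.022))&(p[:,2]>.036)
        A=np.c_[s[m],t[m],np.ones(m.sum())];y=p[m,2]
        for _ in range(4):
            k=np.linalg.lstsq(A,y,rcond=None)[0];r=abs(A@k-y);g=r<.002;A,y=A[g],y[g]
        print(n,len(y),k.round(4),"angle",np.arctan(k[0]).round(3))
```

```text
scene 678 [0.1111 0.0021 0.0456] angle 0.111
scene 710 [-0.1488  0.001   0.0457] angle -0.148
side 176 [ 0.1169 -0.039   0.0476] angle 0.116
side 188 [-0.1589 -0.0548  0.0473] angle -0.158
```

The paddle slope went from about +0.115 to −0.15 rad, half of the 0.3 rad range past level, so the rocker is fully on. The pod moved less than 2 mm by the measurements, which is within the noise. Next is the key.

>>> move_arm:
  turn:
    - [0, 0, 0]
    - [0, 0, 0]
    - [0, 0, 0]
    - [0, 0, 0]
    - [0, 0, 0]
    - [0, 0, 0]
    - [0, 0, 0]
    - [0, 0, 0]
  xyz:
    - [-4.9, -3.3, 0]
    - [-4.9, -3.3, 0]
    - [-4.9, -3.3, 0]
    - [-4.9, -3.3, 0]
    - [-4.9, -3.3, 0]
    - [-4.9, -3.3, 0]
    - [-4.8, -3.2, 0]
    - [0, 0, 0]
  claw: [1, 1, 1, 1, 1, 1, 1, 1]

```text
time: 9.82
position: [0.5065, 0.2905, 0.153]
eef_rot: [0.959, -0.284, -0.003, -0.0]
ft_force: [0.8, -0.0, -0.2]
finger_gap: 0.0005
```

>>> move_arm:
  turn:
    - [0, 0, -0.1]
    - [0, 0, -0.1]
    - [0, 0, 0]
    - [0, 0, 0]
  xyz:
    - [0, 0, 0]
    - [0, 0, 0]
    - [0, 0, 0]
    - [0, 0, 0]
  claw: [1, 1, 1, 1]

```text
time: 10.32
position: [0.5109, 0.2827, 0.1547]
eef_rot: [0.981, -0.194, -0.0, 0.001]
ft_force: [0.4, 0.2, 0.1]
finger_gap: 0.0009
```

```bash
python3 to.py 0.5125 0.282 0.068 -22
```

```text
t 10.325 p [0.5109 0.2827 0.1547] yaw -22.3 gap 0.0009 F [0.4 0.2 0.1]
shift cm [ 0.18 -0.01  6.77] turn [ 0.0012  0.0003 -0.0057] tiltx,y [-0.0003  0.0012] j [-0.84  0.65  0.49  1.73 -0.38  0.86 -0.58]
```

>>> move_arm:
  turn:
    - [0, 0, 0]
    - [0, 0, 0]
    - [0, 0, 0]
    - [0, 0, 0]
    - [0, 0, 0]
  xyz:
    - [0.2, 0, 2.5]
    - [0, 0, 2.5]
    - [0, 0, 1.7]
    - [0, 0, 0]
    - [0, 0, 0]
  claw: [1, 1, 1, 1, 1]

```text
time: 10.95
position: [0.5133, 0.283, 0.0888]
eef_rot: [0.981, -0.192, 0.001, -0.0]
ft_force: [-0.6, -0.2, -0.2]
finger_gap: 0.0005
```

```bash
python3 to.py 0.5125 0.282 0.053 -22
python3 - <<'E'
from h import *
from workcell import grab_frame
c=[]
for n,b in(("scene",(330,130,460,270)),("side",(240,290,370,430))):
    f=grab_frame(n);c.append(cv2.resize(f["image"][b[1]:b[3],b[0]:b[2]],(390,420),interpolation=cv2.INTER_CUBIC))
cv2.imwrite('pics/k1.png',np.hstack(c))
E
```

```text
t 10.95 p [0.5133 0.283  0.0888] yaw -22.2 gap 0.0005 F [-0.6 -0.2 -0.2]
shift cm [-0.04  0.12  1.68] turn [-0.0009 -0.0011 -0.0034] tiltx,y [ 0.0011 -0.0009] j [-0.8   0.73  0.43  1.78 -0.44  0.72 -0.53]
```

View pics/k1.png

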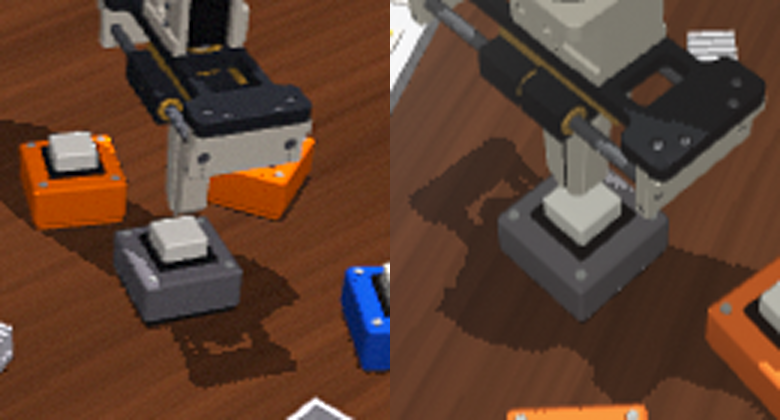

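Run:
```python
from h import *
from workcell import grab_frame,bot
s=bot.read_state();M=R.from_quat(s["eef_rot"]).as_matrix();p=s["position"]
for n,b in(("scene",(330,130,460,270)),("side",(240,290,370,430))):
    f=grab_frame(n);W=cloud(f);l=(W-p)@M
    pts=l.reshape(-1,3)[(f["range_z"].ravel()>0)]
    pts=pts[(abs(pts[:,0])<.12)&(abs(pts[:,1])<.12)]
    print(n)
    for z in np.arange(-.09,.045,.01):
        q=pts[(pts[:,2]>z)&(pts[:,2]<z+.01)]
        if len(q)>5:print(round(z,3),len(q),"x",(np.percentile(q[:,0],[2,98])*1000).round(),"y",(np.percentile(q[:,1],[2,98])*1000).round())
```

```text
scene
-0.09 515 x [-80.  92.] y [-29.  34.]
-0.08 311 x [-80.  88.] y [-34.  34.]
-0.07 122 x [-80.  88.] y [-35.  33.]
-0.04 27 x [-17.  14.] y [6. 9.]
-0.03 27 x [-15.  16.] y [6. 8.]
-0.02 48 x [-13.  18.] y [-9.  8.]
-0.01 56 x [-12.  19.] y [-10.   8.]
-0.0 58 x [-9. 17.] y [-10.   9.]
0.01 24 x [-7. 14.] y [-8.  9.]
0.03 261 x [-118.  101.] y [-119.   53.]
0.04 206 x [-112.  104.] y [-117.   54.]
side
-0.09 633 x [-85.  79.] y [-37.  23.]
-0.08 357 x [-87.  80.] y [-37.  30.]
-0.07 77 x [-87.  81.] y [-35.  30.]
-0.05 6 x [-19. -18.] y [-3.  4.]
-0.04 28 x [-18.  -8.] y [-11.   8.]
-0.03 45 x [-17.  -2.] y [-11.   6.]
-0.02 77 x [-17.  15.] y [-11.   2.]
-0.01 71 x [-16.  11.] y [-11.   7.]
-0.0 75 x [-15.  14.] y [-11.   7.]
0.01 22 x [-9.  8.] y [-11.  -8.]
0.03 959 x [-119.   96.] y [-119.   49.]
0.04 616 x [-119.   98.] y [-119.   45.]
```

Depth shows that only the closed fingers reach low; the body is at least 65 mm above. The tips are over the grey key (scene crop about (180,215)), so I press.

>>> move_arm:
  turn:
    - [0, 0, 0]
    - [0, 0, 0]
    - [0, 0, 0]
    - [0, 0, 0]
    - [0, 0, 0]
    - [0, 0, 0]
    - [0, 0, 0]
    - [0, 0, 0]
  xyz:
    - [0, 0.1, 0.8]
    - [0, 0, 0.4]
    - [0, 0, 0.2]
    - [0, 0, 0.2]
    - [0, 0, 0.2]
    - [0, 0, 0.2]
    - [0, 0, 0.2]
    - [0, 0, 0]
  claw: [1, 1, 1, 1, 1, 1, 1, 1]

```text
time: 12.15
position: [0.5122, 0.2819, 0.066]
eef_rot: [0.981, -0.192, -0.0, 0.0]
ft_force: [-0.6, -0.4, 2.0]
finger_gap: 0.0004
```

>>> move_arm:
  turn:
    - [0, 0, 0]
    - [0, 0, 0]
    - [0, 0, 0]
    - [0, 0, 0]
  xyz:
    - [0, 0, 0.15]
    - [0, 0, 0.15]
    - [0, 0, 0]
    - [0, 0, 0]
  claw: [1, 1, 1, 1]

```text
time: 12.65
position: [0.5123, 0.282, 0.0653]
eef_rot: [0.981, -0.192, -0.0, -0.001]
ft_force: [-3.0, -2.4, 14.5]
finger_gap: 0.0007
```

>>> move_arm:
  turn:
    - [0, 0, 0]
    - [0, 0, 0]
    - [0, 0, 0]
  xyz:
    - [0, 0, 0.1]
    - [0, 0, 0]
    - [0, 0, 0]
  claw: [1, 1, 1]

```text
time: 13.02
position: [0.5123, 0.2819, 0.0652]
eef_rot: [0.981, -0.192, -0.0, -0.001]
ft_force: [-5.8, -2.2, 20.4]
finger_gap: 0.0008
```

>>> move_arm:
  turn:
    - [0, 0, 0]
    - [0, 0, 0]
    - [0, 0, 0]
    - [0, 0, 0]
    - [0, 0, 0]
  xyz:
    - [0, 0, -0.5]
    - [0, 0, -2]
    - [0, 0, -4]
    - [0, 0, -3]
    - [0, 0, 0]
  claw: [1, 1, 1, 1, 1]

```text
time: 13.65
position: [0.5139, 0.2826, 0.159]
eef_rot: [0.981, -0.192, 0.002, -0.002]
ft_force: [1.0, -0.3, -0.2]
finger_gap: 0.0006
```

```bash
python3 to.py 0.509 -0.0212 0.13 -12
python3 - <<'E'
from h import *
from workcell import grab_frame
c=[]
for n,b in(("scene",(362,198,415,240)),("side",(272,338,335,398))):
    f=grab_frame(n);W=cloud(f)
    f0=pickle.load(open(f'pics/{n}0.pkl','rb'));W0=cloud(f0)
    for ff,w in((f0,W0),(f,W)):
        p=w[b[1]:b[3],b[0]:b[2]].reshape(-1,3);m=np.hypot(p[:,0]-.5125,p[:,1]-.2815)<.012
        print(n,"key z",np.median(p[m,2]).round(4), "body",rect(ff,w,b,.012,.06,False)[2:5])
    c.append(cv2.resize(f["image"][b[1]-10:b[3]+10,b[0]-10:b[2]+10],(390,390),interpolation=cv2.INTER_CUBIC))
cv2.imwrite('pics/k2.png',np.hstack(c))
E
```

```text
t 13.65 p [0.5139 0.2826 0.159 ] yaw -22.2 gap 0.0006 F [ 1.  -0.3 -0.2]
shift cm [10.99 28.33  0.93] turn [-0.0037 -0.004  -0.1774] tiltx,y [ 0.0037 -0.004 ] j [-0.84  0.64  0.49  1.72 -0.38  0.86 -0.57]
scene key z 0.0524 body (array([488.5, 290.9]), array([ 70.1, 129.7]), 68.5)
scene key z 0.0452 body (array([487.8, 291.1]), array([ 70.7, 129.9]), 68.7)
side key z 0.0543 body (array([511.6, 282.7]), array([70.8, 70.6]), 69.1)
side key z 0.0475 body (array([511.9, 282.9]), array([70.4, 71.1]), 69.3)
```

View pics/k2.png

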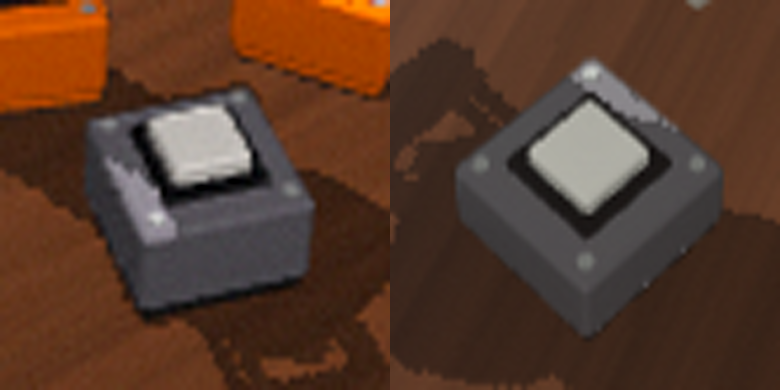

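The key is in by 7 mm and stays (both cameras), and the pod has not moved. Now the start button.

>>> move_arm:
  turn:
    - [0, 0, 0]
    - [0, 0, 0]
    - [0, 0, 0]
    - [0, 0, 0]
    - [0, 0, 0]
    - [0, 0, 0]
    - [0, 0, 0]
    - [0, 0, 0]
  xyz:
    - [2, 5.2, 0]
    - [2, 5.2, 0]
    - [2, 5.2, 0]
    - [2, 5.2, 0]
    - [2, 5.2, 0]
    - [1, 2.3, 0]
    - [0, 0, 0]
    - [0, 0, 0]
  claw: [1, 1, 1, 1, 1, 1, 1, 1]

```text
time: 14.75
position: [0.5069, -0.0196, 0.1561]
eef_rot: [0.982, -0.191, -0.001, -0.0]
ft_force: [-0.2, 0.5, -0.5]
finger_gap: 0.0002
```

```bash
python3 to.py 0.509 -0.0212 0.068 -22
```

```text
t 14.75 p [ 0.5069 -0.0196  0.1561] yaw -22.0 gap 0.0002 F [-0.2  0.5 -0.5]
shift cm [0.28 0.07 6.91] turn [-0.0002  0.0026 -0.0007] tiltx,y [-0.0026 -0.0002] j [-0.31  0.54  0.46  1.94 -0.35  0.74 -0.03]
```

>>> move_arm:
  turn:
    - [0, 0, 0]
    - [0, 0, 0]
    - [0, 0, 0]
    - [0, 0, 0]
    - [0, 0, 0]
  xyz:
    - [0.3, 0.1, 2.5]
    - [0, 0, 2.5]
    - [0, 0, 1.9]
    - [0, 0, 0]
    - [0, 0, 0]
  claw: [1, 1, 1, 1, 1]

```text
time: 15.38
position: [0.5102, -0.0225, 0.0885]
eef_rot: [0.982, -0.191, 0.0, -0.0]
ft_force: [0.3, -0.0, 0.0]
finger_gap: 0.0006
```

```bash
python3 to.py 0.509 -0.0212 0.053 -22
python3 - <<'E'
from h import *
from workcell import grab_frame
c=[]
for n,b in(("scene",(200,190,330,330)),("side",(300,170,430,310))):
    f=grab_frame(n);c.append(cv2.resize(f["image"][b[1]:b[3],b[0]:b[2]],(390,420),interpolation=cv2.INTER_CUBIC))
cv2.imwrite('pics/s1.png',np.hstack(c))
E
```

```text
t 15.375 p [ 0.5102 -0.0225  0.0885] yaw -22.1 gap 0.0006 F [ 0.3 -0.   0. ]
shift cm [-0.16 -0.07  1.65] turn [-0.0005 -0.0004 -0.0009] tiltx,y [ 0.0004 -0.0005] j [-0.25  0.64  0.39  1.99 -0.42  0.59  0.04]
```

View pics/s1.png

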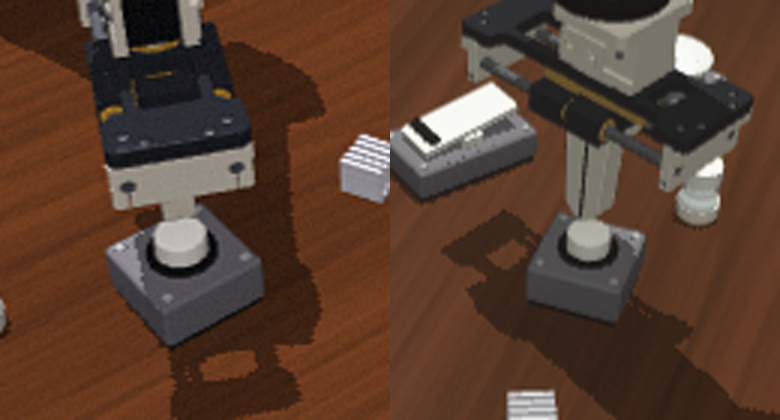

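The tips are centred over the flat round button (scene crop (180,235), side crop (590,220)). Pressing.

>>> move_arm:
  turn:
    - [0, 0, 0]
    - [0, 0, 0]
    - [0, 0, 0]
    - [0, 0, 0]
    - [0, 0, 0]
    - [0, 0, 0]
    - [0, 0, 0]
    - [0, 0, 0]
  xyz:
    - [-0.1, -0.1, 0.8]
    - [0, 0, 0.4]
    - [0, 0, 0.2]
    - [0, 0, 0.2]
    - [0, 0, 0.2]
    - [0, 0, 0.2]
    - [0, 0, 0.2]
    - [0, 0, 0]
  claw: [1, 1, 1, 1, 1, 1, 1, 1]

```text
time: 16.48
position: [0.5092, -0.0225, 0.0662]
eef_rot: [0.981, -0.192, -0.0, 0.0]
ft_force: [-2.1, -0.1, 4.7]
finger_gap: 0.0003
```

>>> move_arm:
  turn:
    - [0, 0, 0]
    - [0, 0, 0]
    - [0, 0, 0]
    - [0, 0, 0]
  xyz:
    - [0, 0, 0.15]
    - [0, 0, 0.15]
    - [0, 0, 0]
    - [0, 0, 0]
  claw: [1, 1, 1, 1]

```text
time: 16.98
position: [0.5092, -0.0225, 0.0651]
eef_rot: [0.981, -0.192, 0.0, -0.001]
ft_force: [-4.2, 1.5, 18.8]
finger_gap: 0.0008
```

>>> move_arm:
  turn:
    - [0, 0, 0]
    - [0, 0, 0]
    - [0, 0, 0]
  xyz:
    - [0, 0, 0.15]
    - [0, 0, 0]
    - [0, 0, 0]
  claw: [1, 1, 1]

```text
time: 17.35
position: [0.5092, -0.0225, 0.0649]
eef_rot: [0.981, -0.193, 0.0, -0.001]
ft_force: [-7.8, 0.6, 29.6]
finger_gap: 0.0003
```

It bottomed out at tip z ≈ 0.046 m, with 30 N on the stop. Lifting well clear.

>>> move_arm:
  turn:
    - [0, 0, 0]
    - [0, 0, 0]
    - [0, 0, 0]
    - [0, 0, 0]
    - [0, 0, 0]
    - [0, 0, 0]
    - [0, 0, 0]
  xyz:
    - [0, 0, -0.5]
    - [0, 0, -2]
    - [0, 0, -4]
    - [0, 0, -4]
    - [0, 0, -3]
    - [0, 0, 0]
    - [0, 0, 0]
  claw: [1, 1, 1, 1, 1, 1, 1]

```text
time: 18.23
position: [0.5085, -0.022, 0.1956]
eef_rot: [0.981, -0.192, -0.001, 0.0]
ft_force: [-0.5, -0.1, -0.4]
finger_gap: 0.0007
```

Run:
```python
from h import *
from workcell import grab_frame,bot
print(bot.read_state()["position"],bot.read_state()["ft_force"].round(1))
B={"scene":dict(rock=(205,325,295,392),key=(362,198,415,240),start=(232,250,294,306),stop=(105,310,166,374),jar=(175,270,206,308),sink=(308,230,340,260)),
"side":dict(rock=(294,195,350,240),key=(272,338,335,398),start=(342,238,388,280),stop=(372,180,416,218),jar=(392,218,414,246),sink=(335,298,360,325))}
C=dict(key=(.5125,.2815),start=(.509,-.021),stop=(.514,-.255),rock=(.6685,-.0965))
for n in B:
    f=grab_frame(n);cv2.imwrite(f'pics/{n}9.png',f["image"]);f0=pickle.load(open(f'pics/{n}0.pkl','rb'));W=cloud(f);W0=cloud(f0)
    for k,b in B[n].items():
        o=[]
        for ff,w in((f0,W0),(f,W)):
            p=w[b[1]:b[3],b[0]:b[2]].reshape(-1,3)
            z=None
            if k in C:
                m=np.hypot(p[:,0]-C[k][0],p[:,1]-C[k][1])<(.004 if k=="rock" else .01);z=np.median(p[m,2]).round(4)
            o.append((z,rect(ff,w,b,.012,.09,False)[2].tolist()))
        print(n,k,o)
```

```text
[ 0.50852687 -0.02195193  0.19556851] [-0.5 -0.1 -0.4]
scene rock [(np.float64(0.0533), [652.3, -123.5]), (np.float64(0.0451), [652.2, -124.0])]
scene key [(np.float64(0.0525), [488.5, 290.9]), (np.float64(0.0452), [487.9, 290.7])]
scene start [(np.float64(0.0527), [510.1, -22.3]), (np.float64(0.0526), [509.8, -22.1])]
scene stop [(np.float64(0.0691), [515.4, -254.9]), (np.float64(0.0694), [515.4, -255.0])]
scene jar [(None, [457.1, -135.1]), (None, [458.4, -136.1])]
scene sink [(None, [493.8, 128.4]), (None, [494.1, 128.7])]
side rock [(np.float64(0.0545), [647.5, -120.3]), (np.float64(0.0469), [649.5, -121.0])]
side key [(np.float64(0.0545), [511.6, 282.7]), (np.float64(0.0473), [511.3, 282.6])]
side start [(np.float64(0.0546), [507.8, -20.3]), (np.float64(0.0543), [508.1, -21.2])]
side stop [(np.float64(0.0708), [512.2, -254.6]), (np.float64(0.0711), [512.1, -252.7])]
side jar [(None, [455.5, -133.1]), (None, [456.2, -133.3])]
side sink [(None, [492.7, 129.3]), (None, [492.6, 129.4])]
```

View pics/side9.png

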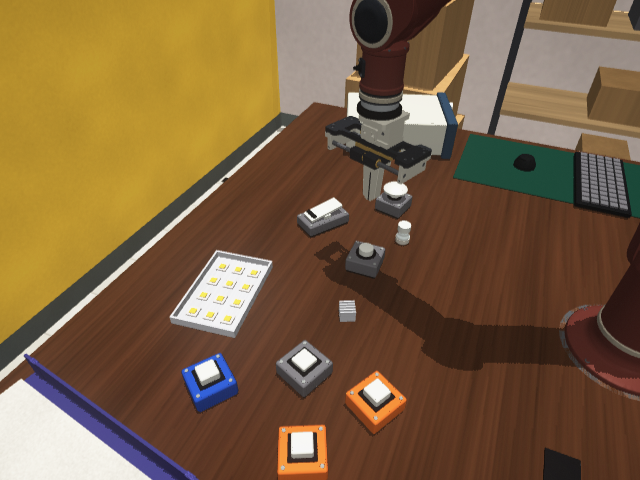

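View pics/scene9.png

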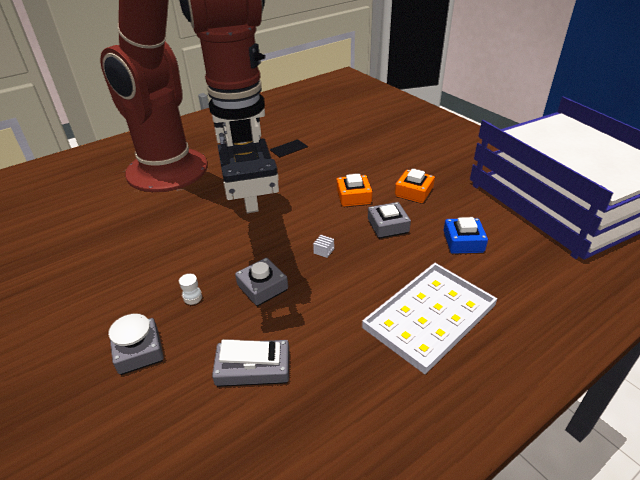

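The final pictures show everything standing in place: rocker over at scene (251,360), grey key in at (390,212), start button back up at (261,270), and stop untouched at (131,330). The arm is clear, so I'm handing in.

```bash
python3 -c "
from workcell import ticket
print(ticket.finish_job())"
```

```text
the job is handed in; nothing more can be done
None
```

I pressed all three controls in order with the closed fingertips and handed the job in at about 18 s. No verdict is reported.

| Control | Press | Check afterwards |
|---|---|---|
| Rocker rib | Down onto its stop, about 16 N | Paddle slope went from +0.115 to about −0.15 rad (fully on), rib about 8.5 mm lower, and it stayed over |
| Grey square key | Onto its stop, about 20 N | 7 mm lower in both cameras, and it stayed in |
| Flat round button | Onto its stop, about 30 N | Back up to its starting height (within 0.3 mm) |

- **Stop button:** its height changed by no more than 0.3 mm, so it was not pressed.
- **Other items:** the pods, jar and heat sink measured within about 2 mm of where they started, which is the cameras' noise. I checked the LED tray and the orange and blue look-alikes only by eye in the final pictures, and they look unmoved.
- **Disagreement:** the two cameras differ by about 2 mm in absolute height, which fits the stated calibration, but they agree on every change. No check failed.

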